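# Sweep the used test cassettes into the discard bay

### The job

The three white test cassettes lying loose on the worktop are used and must not be picked up: sweep them along the surface with the fingertips, through the open mouth of the yellow three-sided bay, until both ends of every cassette are inside it. Leave the sealed pouch, the timer, the tubes, the marker, the cup and the dropper bottle where they are, and draw the hand clear at the end.

Things in the scene. Friction and masses are not known exactly. Their poses are not given: they have to be found in the camera images.
- bay: yellow three-sided bay fixed to the worktop: fence 22 mm high, 6 mm thick, floor flush with the worktop (no step at the mouth); inside 160 mm wide, 150 mm deep. Origin: middle of the open mouth, on the worktop. x points into the bay (mouth x = 0, back wall x = 0.150), y along the mouth (side walls at -0.080 and 0.080). The mouth faces roughly to the robot's right (world -y)
- cassette_a: used test cassette: flat white plastic bar 20 x 70 x 5 mm lying on the worktop, slides freely, 10 to 20 g. Origin: centre of its underside; y along its 70 mm length, z up. The three cassettes look alike
- cassette_a_end1 (a point): middle of that cassette's +y end face (35 mm from its centre), 2.5 mm above its underside
- cassette_a_end2 (a point): middle of that cassette's -y end face (35 mm from its centre), 2.5 mm above its underside
- cassette_b: used test cassette: flat white plastic bar 20 x 70 x 5 mm lying on the worktop, slides freely, 10 to 20 g. Origin: centre of its underside; y along its 70 mm length, z up. The three cassettes look alike
- cassette_b_end1 (a point): middle of that cassette's +y end face (35 mm from its centre), 2.5 mm above its underside
- cassette_b_end2 (a point): middle of that cassette's -y end face (35 mm from its centre), 2.5 mm above its underside
- cassette_c: used test cassette: flat white plastic bar 20 x 70 x 5 mm lying on the worktop, slides freely, 10 to 20 g. Origin: centre of its underside; y along its 70 mm length, z up. The three cassettes look alike
- cassette_c_end1 (a point): middle of that cassette's +y end face (35 mm from its centre), 2.5 mm above its underside
- cassette_c_end2 (a point): middle of that cassette's -y end face (35 mm from its centre), 2.5 mm above its underside
- pouch: sealed silver-and-blue foil pouch, 62 x 128 x 10 mm, lying flat at the right; leave alone. Origin: centre of its underside, y along its length
- timer: cream bench timer with three keys, 62 x 66 x 18 mm; leave alone. Origin: centre of its underside
- cup: clear sample cup with red screw lid, 62 mm across, 68 mm high, upright; leave alone. Origin: centre of its underside
- marker: white marker with red cap, 17 x 135 x 16 mm, lying at the left; leave alone. Origin: centre of its underside, y along its length
- tube_red: blood tube with red cap, 85 mm long, 17 mm thick, lying at the right, its place swapped with the other tube at random; leave alone. Origin: centre of its underside, y along its length
- tube_purple: blood tube with purple cap, 85 mm long, 17 mm thick, lying at the right, its place swapped with the other tube at random; leave alone. Origin: centre of its underside, y along its length
- dropper: small white dropper bottle with blue cap, 22 mm across, 58 mm high, upright; leave alone. Origin: centre of its underside
There are look-alikes about, which are no part of the job. Leave any turquoise look-alike of the cassette_c alone. What is shaped like the cassette_a but brown is not meant.

How it is judged:
At the end, for the whole second after the job is handed in: Both end points of each of the three cassettes are past the mouth line of the bay and between its walls, at worktop level (under 20 mm high), and the cassettes lie still (under 10 mm/s) (x of cassette_a_end1 in the frame of bay between 0 and 0.155 m and y of cassette_a_end1 in the frame of bay between -0.083 and 0.083 m and height (world z) of each of cassette_a_end1, cassette_a_end2, cassette_b_end1, cassette_b_end2, cassette_c_end1, cassette_c_end2 below 0.02 m and x of cassette_a_end2 in the frame of bay between 0 and 0.155 m and y of cassette_a_end2 in the frame of bay between -0.083 and 0.083 m and linear speed of each of cassette_a, cassette_b, cassette_c below 0.01 m/s and x of cassette_b_end1 in the frame of bay between 0 and 0.155 m and y of cassette_b_end1 in the frame of bay between -0.083 and 0.083 m and x of cassette_b_end2 in the frame of bay between 0 and 0.155 m and y of cassette_b_end2 in the frame of bay between -0.083 and 0.083 m and x of cassette_c_end1 in the frame of bay between 0 and 0.155 m and y of cassette_c_end1 in the frame of bay between -0.083 and 0.083 m and x of cassette_c_end2 in the frame of bay between 0 and 0.155 m and y of cassette_c_end2 in the frame of bay between -0.083 and 0.083 m); the robot touches nothing.
It fails at once if a cassette is lifted off the worktop (more than 20 mm) (height (world z) of any of cassette_a, cassette_b, cassette_c above 0.02 m).
It fails at once if the pouch, timer, cup, marker, a tube or the dropper bottle is moved by more than 15 mm (distance of any of pouch, timer, cup, marker, tube_red, tube_purple, dropper from where it was at the start of the episode above 0.015 m).
It also fails if it takes over 72 s, if anything falls off the work surface, if the arm or the gripper's body presses on something with over 40 N, if the wrist force passes 120 N, or if a joint passes its speed limit or range.

### The arm

A 7-joint arm with a two-finger parallel gripper is mounted at the origin on a cart in front of the work surface, level with it; the furniture and walls round the work are solid. World frame = base frame: x ahead of the robot, y to its left, z up, the work surface at z = 0. Lengths are in m, angles in rad, forces in N, time in s.
With the tool pointing down it reaches from about 0.4 to 0.875 m from the base axis. Payload 6.5 kg.
Tool frame: the origin (TCP) lies on the centre line of the jaws, within the pads' length; the fingertips stand 17 mm ahead of it and the grasp point (between the pads) lies 2 mm behind it; z points along the fingers, y is the line along which they close (so a half turn about z gives the same grasp; the last joint's range is limited). The gripper opens to 85 mm and grips with 20 to 120 N. Pads are 22 mm wide; open, the fingers measure 114 mm over their backs; the gripper's body (76 mm by 85 mm) begins 54 mm behind the grasp point. The pads swing forward as they close: fully open they stand 13 mm farther back than shut.
Start: joints at [1.076, 0.536, -0.004, 1.538, 0.003, 1.067, -0.071], TCP at [0.27, -0.591, 0.22] pointing down, gripper open.
Joint ranges: [-2.7, 2.7], [-0.37, 2.16], [-1.27, 1.26], [0.24, 2.4], [-1.31, 4.45], [0.19, 1.91], [-2.76, 2.76]. Speed limits (rad/s): [2.39, 2.39, 3.14, 3.14, 3.14, 3.14, 3.14].

### API

Orientations are given as a rotation vector (axis times angle).
In Python, from plant import * gives the robot as it stands. The module is installed in compiled form; this text tells all that it offers.
- The arm moves only by the tool play_rows, never from a script. Its argument "rows" is a list of rows, each an object of numbers: "tx", "ty", "tz": the shift along the tool's x, y, z in m; "spin": the turn about the tool's z in degrees; "jaw": the closure in counts, from 0 (fully open) to 255 (shut). In form: [{"tx": .., "ty": .., "tz": .., "spin": .., "jaw": ..}, ...]. A call has 1 to 12 rows; each row shifts and turns the commanded pose from where the row before left it, along the tool's axes as they then stand; what a row does not reach is not made up. A row lasts 1/8 s, in which the tool goes at most 62.5 mm and 10.7 degrees, less where a joint would pass 70% of its speed; a pose out of reach is approached as far as the arm can. A call is refused whole if a number of a shift passes 0.0625 or a number of a turn 10.7, either way. A call with a gripper value outside its range is refused whole. The fingers move at their own pace and stop on an object; "grip_force" is the grip in N (left out, the last holds). Time passes only in rows, so rows that do not move let the fingers close. It gives the time, the measured TCP pose, the force and the opening at its end, in the units of the state.
- state(): the state, without advancing time (a new reading comes with each control period).
- snapshot(name): name is "side" or "top"; returns a dict with "color" (400x640x3 uint8, blue, green, red), "camera_matrix" (3x3 intrinsics, pixels), "cam_to_world" (4x4, takes a point from camera to world coordinates). Camera axes: x right, y up, looking along -z (the intrinsics and any distortion apply to the point x, -y, -z); pixel columns grow to the right and rows downward; lengths in m; the calibration is good to about 2 mm. A picture is of the moment at which its call begins. There is no depth.
- close_job(): hands the job in, once; it reports no verdict.
Trained networks look in the newest picture that a camera, given by its name, has taken for a name from the list of things; names that differ only in an ending like _2 or _b are one class to them, and where a whole thing is asked for, a point or a joint stands for the part that bears it (a point fixed in the world has none). Each returns a list of dicts, best first, with "p" (0 to 1); they miss things now and then, are a little off and sometimes report something else, mostly with a low value. They report only what shows in the picture. A call takes as long as a camera call. They do not tell look-alikes from the thing itself.
- regions_of(camera, label): "mask" (400x640 bool, what is visible of it) and "xy" ([column, row] in pixels, amid what is visible of it).
The state is a dict: "time_s": time; "joints": joint angles; "joint_velocities": joint speeds; "joint_torque": joint torques, N m; "ee_pos": TCP position; "tool_rot": TCP orientation; "ft_force": force on the tool from outside, world axes, zero at the start; "ft_torque": the same for the moment, N m; "grip_width": opening from 0.0 (shut) to 1.0 (fully open).
Only numpy, scipy, OpenCV 4.12 (cv2) and the standard library are available. Lean on these libraries where they do the work, as an engineer would, in place of code of your own. Each camera call takes 0.05 s, during which the arm holds its last target. There are 200 camera calls.

## Working session

There is one attempt and no reset: what is moved stays moved. The work goes in short steps, Python scripts to look and compute and a tool call to move; the robot and the scene stay as the last step left them, time stands still between calls to the robot, and variables do not carry over. Pictures are saved under pics/ and viewed, on a budget of 10 in all, crops included, one or two more only if the job needs it, and the job is handed in when it is done.

Besides the shell and the picture viewer there is one more tool, called after "Call:" as name(argument=value, ...) on one line, values as JSON. play_rows: Moves the arm, as the interface text tells. Its arguments: {"type":"object","properties":{"rows":{"type":"array"},"grip_force":{"type":"number"}},"required":["rows"]}

```bash
mkdir -p pics; cat > h.py <<'E'
from plant import *
import numpy as np, cv2
def px2w(s,uv,z):
    K=s["camera_matrix"];T=s["cam_to_world"]
    d=np.linalg.inv(K)@np.array([uv[0],uv[1],1.]);d=T[:3,:3]@np.array([d[0],-d[1],-d[2]])
    o=T[:3,3];return (o+d*(z-o[2])/d[2])
def rect(s,m,z):
    c,_=cv2.findContours(m.astype(np.uint8),0,1);c=max(c,key=cv2.contourArea)
    w=np.array([px2w(s,p[0],z)[:2] for p in c]).astype(np.float32)
    return cv2.minAreaRect(w*1000)
E
python3 - <<'E'
from h import *
for n in["top","side"]:
    s=snapshot(n);cv2.imwrite(f"pics/{n}0.png",s["color"])
    print(n,s["cam_to_world"][:3,3].round(3))
    for l,z in[("bay",.022),("cassette_a",.005),("pouch",.01),("timer",.018),("cup",.068),("marker",.016),("tube_red",.017),("tube_purple",.017),("dropper",.058)]:
        for r in regions_of(n,l)[:6]:
            if n=="top" or l.startswith("cas"):
                q=rect(s,r["mask"],z)
                print(l,round(r["p"],2),np.round(r["xy"]),np.round(q[0]),np.round(q[1]),round(q[2]),s["color"][r["mask"]].mean(0).round())
print(state())
E
```

```text
top [0.442 0.026 1.044]
bay 0.79 [259. 204.] [501. 184.] [157. 172.] 79 [140. 159. 167.]
bay 0.52 [321. 199.] [506.   2.] [18. 65.] 77 [212. 222. 229.]
bay 0.48 [368. 133.] [ 700. -113.] [63. 69.] 17 [183. 198. 207.]
cassette_a 0.75 [361. 171.] [ 586. -100.] [20. 68.] 88 [210. 220. 227.]
cassette_a 0.74 [324. 249.] [372.  13.] [19. 66.] 88 [167. 175.  76.]
cassette_a 0.53 [321. 200.] [506.   1.] [26. 75.] 77 [195. 205. 211.]
cassette_a 0.52 [385. 206.] [ 487. -164.] [22. 69.] 60 [210. 219. 226.]
cassette_a 0.5 [410. 173.] [ 585. -236.] [70. 25.] 24 [ 67.  97. 137.]
pouch 0.89 [462. 222.] [ 437. -376.] [ 64. 129.] 88 [200. 200. 199.]
timer 0.76 [368. 131.] [ 701. -114.] [65. 69.] 17 [182. 198. 206.]
cup 0.92 [320. 136.] [679.  16.] [56. 65.] 88 [ 86.  99. 216.]
marker 0.47 [388. 206.] [ 487. -161.] [23. 69.] 61 [205. 215. 221.]
tube_red 0.69 [454. 162.] [ 601. -354.] [14. 82.] 87 [144. 152. 190.]
tube_purple 0.61 [404. 127.] [ 705. -232.] [16. 83.] 76 [161. 154. 173.]
dropper 0.5 [279. 137.] [672. 116.] [27. 19.] 25 [159. 157. 159.]
side [ 0.409 -0.977  0.864]
cassette_a 0.67 [343. 27
[... 353 characters left out ...]
': array([ 1.07579772,  0.53639301, -0.00438264,  1.53792218,  0.00261489,
        1.06726163, -0.0711967 ]), 'joint_velocities': array([-2.24787849e-03,  9.57214352e-04, -1.43177321e-04,  6.12763527e-04,
        5.88526179e-04,  8.87617681e-05, -7.98836562e-04]), 'joint_torque': array([-7.89691949e-04, -5.83354747e+01,  1.04793135e+00, -2.59444928e+01,
        1.25850138e-02,  1.83899894e-03,  3.08212088e-05]), 'ee_pos': array([ 0.27024003, -0.59115456,  0.22028592]), 'tool_rot': array([ 3.06961914e+00,  6.68448817e-01, -6.68748809e-05]), 'ft_force': array([ 0.29629276, -0.43559012, -0.19726686]), 'ft_torque': array([ 0.01358642, -0.01635664, -0.01711521]), 'grip_width': 0.9977803120173186}
```

View pics/top0.png

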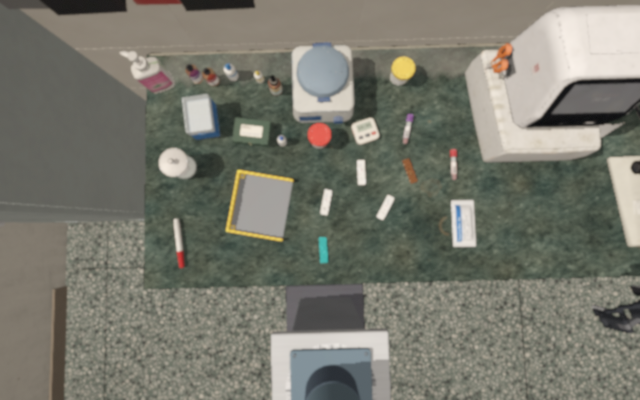

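View pics/side0.png

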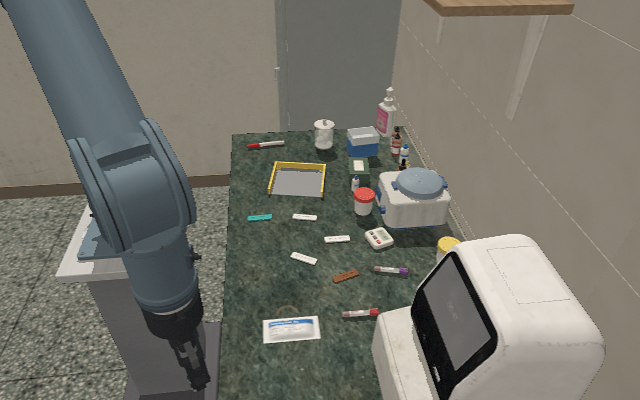

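The top view shows the bay at about (260,205), with its mouth facing right. The white cassettes are at (326,202), (361,172) and (385,207). The turquoise decoy is at (323,250) and the brown one at (410,171). In both views the detections agree with what I see.

I'll push along world +y with the jaws half closed, taking the nearest cassette first.

Call:
play_rows(rows=[{"spin": -10.7,"jaw": 135},{"spin": -10.7,"jaw": 135},{"spin": -10.7,"jaw": 135},{"spin": -10.7,"jaw": 135},{"spin": -10.7,"jaw": 135},{"spin": -10.7,"jaw": 135},{"spin": -1.2,"jaw": 135},{"jaw": 135}])

```text
invalid input at $.rows[0]: expected keys tx, ty, tz, spin, jaw
```

Call:
play_rows(rows=[{"tx": 0.0455,"ty": 0.019,"jaw": 135},{"tx": 0.0455,"ty": 0.019,"jaw": 135},{"tx": 0.0455,"ty": 0.019,"jaw": 135},{"tx": 0.0455,"ty": 0.019,"jaw": 135},{"tx": 0.0455,"ty": 0.019,"jaw": 135},{"tx": 0.0455,"ty": 0.019,"jaw": 135},{"tx": 0.0455,"ty": 0.019,"jaw": 135},{"tx": 0.0455,"ty": 0.019,"jaw": 135},{"tx": 0.0455,"ty": 0.019,"jaw": 135},{"tx": 0.0455,"ty": 0.019,"jaw": 135},{"tx": 0.0455,"ty": 0.019,"jaw": 135},{"tx": 0.0455,"ty": 0.02,"jaw": 135}])

```text
invalid input at $.rows[0]: expected keys tx, ty, tz, spin, jaw
```

Call:
play_rows(rows=[{"tx": 0,"ty": 0,"tz": 0,"spin": -10.7,"jaw": 135},{"tx": 0,"ty": 0,"tz": 0,"spin": -10.7,"jaw": 135},{"tx": 0,"ty": 0,"tz": 0,"spin": -10.7,"jaw": 135},{"tx": 0,"ty": 0,"tz": 0,"spin": -10.7,"jaw": 135},{"tx": 0,"ty": 0,"tz": 0,"spin": -10.7,"jaw": 135},{"tx": 0,"ty": 0,"tz": 0,"spin": -10.7,"jaw": 135},{"tx": 0,"ty": 0,"tz": 0,"spin": -1.2,"jaw": 135},{"tx": 0,"ty": 0,"tz": 0,"spin": 0,"jaw": 135}])

```text
time_s: 2.0
ee_pos: [0.2702, -0.5912, 0.2202]
tool_rot: [-2.226, -2.217, -0.0]
ft_force: [-0.5, 0.6, 0.4]
grip_width: 0.47
```

Call:
play_rows(rows=[{"tx": 0.0455,"ty": 0.019,"tz": 0,"spin": 0,"jaw": 135},{"tx": 0.0455,"ty": 0.019,"tz": 0,"spin": 0,"jaw": 135},{"tx": 0.0455,"ty": 0.019,"tz": 0,"spin": 0,"jaw": 135},{"tx": 0.0455,"ty": 0.019,"tz": 0,"spin": 0,"jaw": 135},{"tx": 0.0455,"ty": 0.019,"tz": 0,"spin": 0,"jaw": 135},{"tx": 0.0455,"ty": 0.019,"tz": 0,"spin": 0,"jaw": 135},{"tx": 0.0455,"ty": 0.019,"tz": 0,"spin": 0,"jaw": 135},{"tx": 0.0455,"ty": 0.019,"tz": 0,"spin": 0,"jaw": 135},{"tx": 0.0455,"ty": 0.019,"tz": 0,"spin": 0,"jaw": 135},{"tx": 0.0455,"ty": 0.019,"tz": 0,"spin": 0,"jaw": 135},{"tx": 0.0455,"ty": 0.019,"tz": 0,"spin": 0,"jaw": 135},{"tx": 0.0455,"ty": 0.02,"tz": 0,"spin": 0,"jaw": 135}])

```text
time_s: 3.5
ee_pos: [0.5001, -0.0439, 0.2206]
tool_rot: [2.225, 2.217, 0.0]
ft_force: [1.2, -0.4, -0.7]
grip_width: 0.469
```

Call:
play_rows(rows=[{"tx": 0,"ty": 0,"tz": 0.04,"spin": 0,"jaw": 135},{"tx": 0,"ty": 0,"tz": 0.04,"spin": 0,"jaw": 135},{"tx": 0,"ty": 0,"tz": 0.04,"spin": 0,"jaw": 135},{"tx": 0,"ty": 0,"tz": 0.04,"spin": 0,"jaw": 135},{"tx": 0,"ty": 0,"tz": 0.03,"spin": 0,"jaw": 135},{"tx": 0,"ty": 0,"tz": 0.01,"spin": 0,"jaw": 135},{"tx": 0,"ty": 0,"tz": 0,"spin": 0,"jaw": 135}])

```text
time_s: 4.38
ee_pos: [0.4996, -0.0452, 0.0204]
tool_rot: [-2.223, -2.22, 0.0]
ft_force: [0.5, 0.5, -0.1]
grip_width: 0.471
```

Call:
play_rows(rows=[{"tx": 0,"ty": 0,"tz": 0.002,"spin": 0,"jaw": 135},{"tx": 0,"ty": 0,"tz": 0.002,"spin": 0,"jaw": 135},{"tx": 0,"ty": 0,"tz": 0,"spin": 0,"jaw": 135}])

```text
time_s: 4.75
ee_pos: [0.4998, -0.0454, 0.0167]
tool_rot: [2.222, 2.22, 0.001]
ft_force: [-1.0, 0.7, -0.4]
grip_width: 0.474
```

Call:
play_rows(rows=[{"tx": 0,"ty": 0,"tz": 0.002,"spin": 0,"jaw": 135},{"tx": 0,"ty": 0,"tz": 0,"spin": 0,"jaw": 135}])

```text
time_s: 5.0
ee_pos: [0.4994, -0.0453, 0.0142]
tool_rot: [-2.222, -2.221, 0.0]
ft_force: [-0.6, -0.1, 0.9]
grip_width: 0.47
```

Call:
play_rows(rows=[{"tx": 0,"ty": 0,"tz": 0.001,"spin": 0,"jaw": 135},{"tx": 0,"ty": 0,"tz": 0,"spin": 0,"jaw": 135}])

```text
time_s: 5.25
ee_pos: [0.4995, -0.0452, 0.0132]
tool_rot: [-2.222, -2.221, 0.0]
ft_force: [-0.4, 0.6, -0.6]
grip_width: 0.47
```

Call:
play_rows(rows=[{"tx": 0,"ty": 0,"tz": 0.001,"spin": 0,"jaw": 135},{"tx": 0,"ty": 0,"tz": 0,"spin": 0,"jaw": 135}])

```text
time_s: 5.5
ee_pos: [0.4995, -0.0453, 0.0122]
tool_rot: [-2.222, -2.221, 0.0]
ft_force: [-0.5, 0.1, 0.1]
grip_width: 0.471
```

Call:
play_rows(rows=[{"tx": 0,"ty": 0,"tz": 0.001,"spin": 0,"jaw": 135},{"tx": 0,"ty": 0,"tz": 0,"spin": 0,"jaw": 135}])

```text
time_s: 5.75
ee_pos: [0.4995, -0.0453, 0.0112]
tool_rot: [-2.222, -2.221, 0.0]
ft_force: [0.5, -0.1, -0.6]
grip_width: 0.469
```

Call:
play_rows(rows=[{"tx": 0,"ty": 0,"tz": 0.001,"spin": 0,"jaw": 135},{"tx": 0,"ty": 0,"tz": 0,"spin": 0,"jaw": 135}])

```text
time_s: 6.0
ee_pos: [0.4994, -0.0453, 0.0102]
tool_rot: [-2.222, -2.221, 0.0]
ft_force: [0.7, 0.7, -0.4]
grip_width: 0.472
```

Call:
play_rows(rows=[{"tx": 0,"ty": 0,"tz": 0.001,"spin": 0,"jaw": 135},{"tx": 0,"ty": 0,"tz": 0,"spin": 0,"jaw": 135}])

```text
time_s: 6.25
ee_pos: [0.4994, -0.0453, 0.0092]
tool_rot: [-2.222, -2.221, 0.0]
ft_force: [-0.1, -0.2, -0.2]
grip_width: 0.474
```

Call:
play_rows(rows=[{"tx": 0,"ty": 0,"tz": 0.001,"spin": 0,"jaw": 135},{"tx": 0,"ty": 0,"tz": 0,"spin": 0,"jaw": 135}])

```text
time_s: 6.5
ee_pos: [0.4995, -0.0453, 0.0082]
tool_rot: [-2.222, -2.221, 0.0]
ft_force: [0.0, -0.2, -0.5]
grip_width: 0.473
```

Call:
play_rows(rows=[{"tx": 0,"ty": 0,"tz": 0.001,"spin": 0,"jaw": 135},{"tx": 0,"ty": 0,"tz": 0,"spin": 0,"jaw": 135}])

```text
time_s: 6.75
ee_pos: [0.4995, -0.0453, 0.0072]
tool_rot: [-2.222, -2.221, 0.0]
ft_force: [-0.4, -0.0, 0.2]
grip_width: 0.472
```

Call:
play_rows(rows=[{"tx": 0,"ty": 0,"tz": 0.001,"spin": 0,"jaw": 135},{"tx": 0,"ty": 0,"tz": 0,"spin": 0,"jaw": 135}])

```text
time_s: 7.0
ee_pos: [0.4995, -0.0453, 0.0062]
tool_rot: [-2.222, -2.221, 0.0]
ft_force: [0.1, -0.3, 0.9]
grip_width: 0.473
```

```bash
python3 - <<'E'
from h import *
s=snapshot("side");c=s["color"];cv2.imwrite("pics/side1.png",cv2.resize(c[150:300,220:400],None,fx=4,fy=4,interpolation=2))
E
```

```text
(no output)
```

View pics/side1.png

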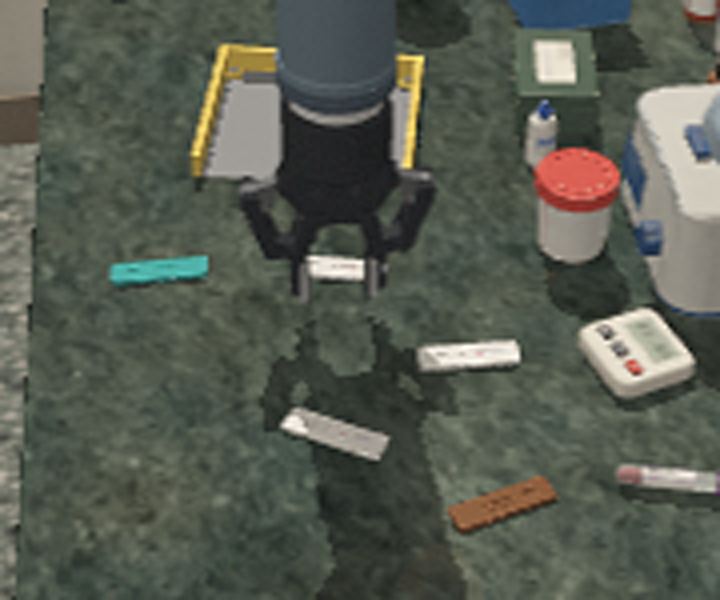

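The crop shows the fingertips at about (303,298) and (375,297), standing behind the nearest cassette. There is still a gap between them and their shadow, so I'll keep lowering.

Call:
play_rows(rows=[{"tx": 0,"ty": 0,"tz": 0.0015,"spin": 0,"jaw": 135},{"tx": 0,"ty": 0,"tz": 0,"spin": 0,"jaw": 135}])

```text
time_s: 7.3
ee_pos: [0.4994, -0.0453, 0.0046]
tool_rot: [-2.222, -2.221, 0.0]
ft_force: [-0.6, -0.6, 0.6]
grip_width: 0.47
```

Call:
play_rows(rows=[{"tx": 0,"ty": 0,"tz": 0.0015,"spin": 0,"jaw": 135},{"tx": 0,"ty": 0,"tz": 0,"spin": 0,"jaw": 135}])

```text
time_s: 7.55
ee_pos: [0.4994, -0.0453, 0.0032]
tool_rot: [-2.222, -2.221, 0.0]
ft_force: [-0.1, -0.2, 0.2]
grip_width: 0.469
```

```bash
python3 - <<'E'
from h import *
s=snapshot("side")
print(state()["ee_pos"])
for z in (0,.005,.01): print(z,[px2w(s,(220+u/4,150+v/4),z).round(4) for u,v in((303,298),(375,297))])
E
```

```text
[ 0.49948421 -0.04527276  0.00323324]
0 [array([ 0.4765, -0.0295,  0.    ]), array([ 0.5288, -0.034 ,  0.    ])]
0.005 [array([ 0.4762, -0.035 ,  0.005 ]), array([ 0.5281, -0.0395,  0.005 ])]
0.01 [array([ 0.4758, -0.0405,  0.01  ]), array([ 0.5274, -0.0449,  0.01  ])]
```

```bash
python3 - <<'E'
from h import *
s=snapshot("side");c=s["color"];a=cv2.resize(c[180:250,270:340],None,fx=8,fy=8,interpolation=2)
cv2.imwrite("pics/side2.png",a)
K=s["camera_matrix"];T=s["cam_to_world"]
for p in ([.4995-.026,-.056,0],[.4995-.026,-.056,.005],[.4995-.026,-.056,.015],[.4995-.026,-.034,.0]):
    q=T[:3,:3].T@(np.array(p)-T[:3,3]);q=K@np.array([q[0],-q[1],-q[2]]);q=q/q[2];print(p,(q[0]-270)*8,(q[1]-180)*8)
E
```

```text
[0.4735, -0.056, 0] 203.80316180092905 406.1789300539374
[0.4735, -0.056, 0.005] 203.58660760499015 395.9314502261136
[0.4735, -0.056, 0.015] 203.15024338949206 375.282422962943
[0.4735, -0.034, 0.0] 198.66838555283402 364.8537166505794
```

View pics/side2.png

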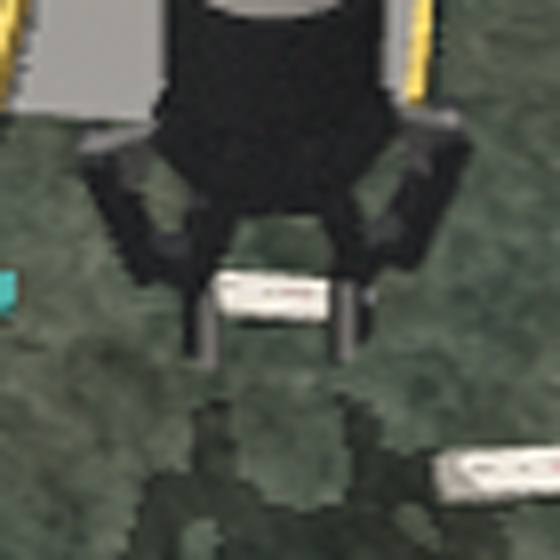

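The tips, at (208,365) and (345,362), still stand clear of where their shadow begins at row 400. They look 10–15 mm up, so I'll lower on force.

Call:
play_rows(rows=[{"tx": 0,"ty": 0,"tz": 0.002,"spin": 0,"jaw": 135},{"tx": 0,"ty": 0,"tz": 0.001,"spin": 0,"jaw": 135},{"tx": 0,"ty": 0,"tz": 0,"spin": 0,"jaw": 135}])

```text
time_s: 8.02
ee_pos: [0.4994, -0.0453, 0.0002]
tool_rot: [-2.222, -2.221, 0.0]
ft_force: [-0.3, 0.0, 0.8]
grip_width: 0.469
```

Call:
play_rows(rows=[{"tx": 0,"ty": 0,"tz": 0.0015,"spin": 0,"jaw": 135},{"tx": 0,"ty": 0,"tz": 0,"spin": 0,"jaw": 135}])

```text
time_s: 8.28
ee_pos: [0.4995, -0.0453, -0.0013]
tool_rot: [-2.222, -2.221, 0.0]
ft_force: [0.5, 0.2, -0.3]
grip_width: 0.473
```

Call:
play_rows(rows=[{"tx": 0,"ty": 0,"tz": 0.0015,"spin": 0,"jaw": 135},{"tx": 0,"ty": 0,"tz": 0,"spin": 0,"jaw": 135}])

```text
time_s: 8.52
ee_pos: [0.4994, -0.0453, -0.0028]
tool_rot: [-2.222, -2.221, 0.0]
ft_force: [0.7, -0.7, -0.1]
grip_width: 0.472
```

Call:
play_rows(rows=[{"tx": 0,"ty": 0,"tz": 0.0015,"spin": 0,"jaw": 135},{"tx": 0,"ty": 0,"tz": 0,"spin": 0,"jaw": 135}])

```text
time_s: 8.78
ee_pos: [0.4994, -0.0453, -0.0043]
tool_rot: [-2.222, -2.221, 0.0]
ft_force: [0.3, -0.3, -0.5]
grip_width: 0.472
```

Call:
play_rows(rows=[{"tx": 0,"ty": 0,"tz": 0.0015,"spin": 0,"jaw": 135},{"tx": 0,"ty": 0,"tz": 0,"spin": 0,"jaw": 135}])

```text
time_s: 9.02
ee_pos: [0.4994, -0.0453, -0.0058]
tool_rot: [-2.222, -2.221, 0.0]
ft_force: [-0.5, -0.6, -0.2]
grip_width: 0.473
```

Call:
play_rows(rows=[{"tx": 0,"ty": 0,"tz": 0.0015,"spin": 0,"jaw": 135},{"tx": 0,"ty": 0,"tz": 0,"spin": 0,"jaw": 135}])

```text
time_s: 9.28
ee_pos: [0.4994, -0.0453, -0.0073]
tool_rot: [-2.222, -2.221, 0.0]
ft_force: [-0.2, 0.8, -0.6]
grip_width: 0.471
```

```bash
python3 - <<'E'
from h import *
s=snapshot("side");c=s["color"];a=cv2.resize(c[180:250,270:340],None,fx=8,fy=8,interpolation=2)
cv2.imwrite("pics/side3.png",a)
E
```

```text
(no output)
```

View pics/side3.png

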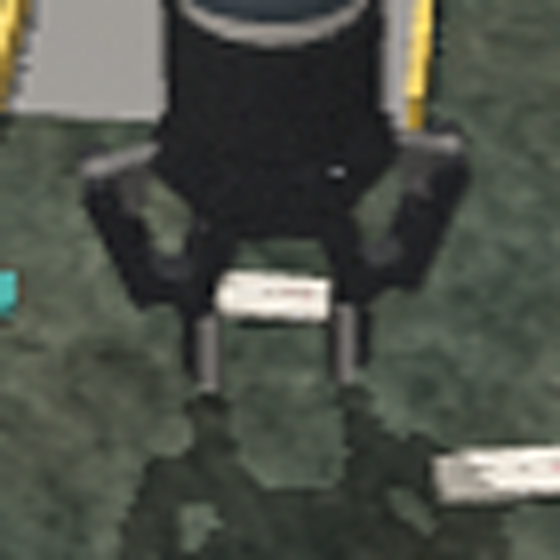

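The tips are now at row 388 with their shadow starting at about row 397, so roughly 3–4 mm remain.

Call:
play_rows(rows=[{"tx": 0,"ty": 0,"tz": 0.001,"spin": 0,"jaw": 135},{"tx": 0,"ty": 0,"tz": 0,"spin": 0,"jaw": 135}])

```text
time_s: 9.57
ee_pos: [0.4995, -0.0453, -0.0083]
tool_rot: [-2.222, -2.221, 0.0]
ft_force: [0.2, 0.2, 0.3]
grip_width: 0.47
```

Call:
play_rows(rows=[{"tx": 0,"ty": 0,"tz": 0.001,"spin": 0,"jaw": 135},{"tx": 0,"ty": 0,"tz": 0,"spin": 0,"jaw": 135}])

```text
time_s: 9.82
ee_pos: [0.4995, -0.0453, -0.0093]
tool_rot: [-2.222, -2.221, 0.0]
ft_force: [0.4, -1.2, 0.0]
grip_width: 0.468
```

Call:
play_rows(rows=[{"tx": 0,"ty": 0,"tz": 0.001,"spin": 0,"jaw": 135},{"tx": 0,"ty": 0,"tz": 0,"spin": 0,"jaw": 135}])

```text
time_s: 10.07
ee_pos: [0.4995, -0.0453, -0.0103]
tool_rot: [-2.222, -2.221, 0.0]
ft_force: [-1.7, -0.3, 0.1]
grip_width: 0.474
```

Call:
play_rows(rows=[{"tx": 0.012,"ty": 0,"tz": 0,"spin": 0,"jaw": 135},{"tx": 0.012,"ty": 0,"tz": 0,"spin": 0,"jaw": 135},{"tx": 0.012,"ty": 0,"tz": 0,"spin": 0,"jaw": 135},{"tx": 0.012,"ty": 0,"tz": 0,"spin": 0,"jaw": 135},{"tx": 0.012,"ty": 0,"tz": 0,"spin": 0,"jaw": 135},{"tx": 0.012,"ty": 0,"tz": 0,"spin": 0,"jaw": 135},{"tx": 0.012,"ty": 0,"tz": 0,"spin": 0,"jaw": 135},{"tx": 0.012,"ty": 0,"tz": 0,"spin": 0,"jaw": 135}])

```text
time_s: 11.08
ee_pos: [0.4996, 0.0515, -0.0102]
tool_rot: [2.222, 2.221, -0.0]
ft_force: [0.9, -0.9, -0.4]
grip_width: 0.474
```

```bash
cat > cas.py <<'E'
from h import *
for n in["top","side"]:
    s=snapshot(n)
    for r in regions_of(n,"cassette_a")[:7]:
        q=rect(s,r["mask"],.005);c=s["color"][r["mask"]].mean(0)
        print(n,round(r["p"],2),np.round(r["xy"]),np.round(q[0]),np.round(q[1]),round(q[2]),"white" if c.min()>.8*c.max() else "decoy")
print(state()["time_s"],state()["ee_pos"].round(3))
E
python3 cas.py; python3 -c "
from h import *
s=snapshot('side');cv2.imwrite('pics/side4.png',cv2.resize(s['color'][150:290,220:400],None,fx=4,fy=4,interpolation=2))"
```

```text
top 0.77 [386. 204.] [ 489. -164.] [24. 70.] 61 white
top 0.63 [405. 171.] [ 586. -236.] [68. 23.] 18 decoy
top 0.49 [360. 172.] [587. -98.] [22. 65.] 88 white
top 0.27 [317. 134.] [693.  15.] [65. 72.] 88 decoy
side 0.74 [301. 258.] [ 485. -168.] [25. 67.] 59 white
side 0.58 [335. 237.] [ 586. -104.] [26. 68.] 90 white
side 0.5 [342. 273.] [ 586. -241.] [69. 22.] 16 decoy
side 0.41 [304. 205.] [501.  70.] [20. 37.] 84 white
11.275 [ 0.499  0.051 -0.01 ]
```

View pics/side4.png

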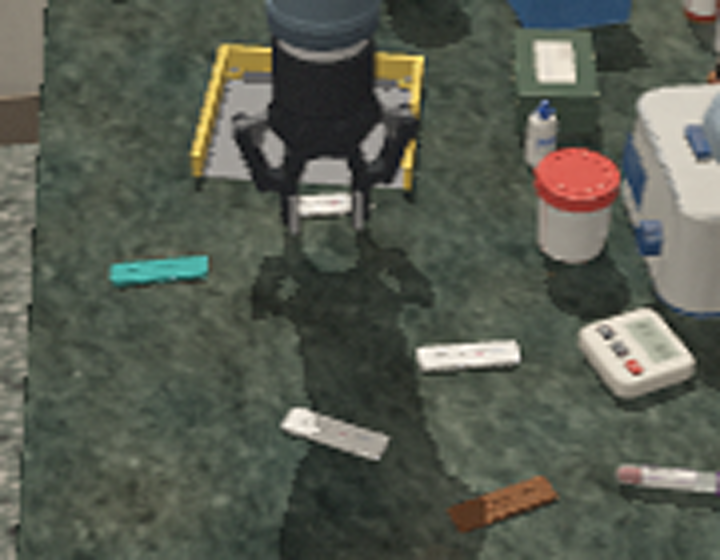

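The first cassette moves squarely ahead of the fingers, with its rear face at (325,207), and it heads between the bay walls. I'll keep pushing.

Call:
play_rows(rows=[{"tx": 0.012,"ty": 0,"tz": 0,"spin": 0,"jaw": 135},{"tx": 0.012,"ty": 0,"tz": 0,"spin": 0,"jaw": 135},{"tx": 0.012,"ty": 0,"tz": 0,"spin": 0,"jaw": 135},{"tx": 0.012,"ty": 0,"tz": 0,"spin": 0,"jaw": 135},{"tx": 0.012,"ty": 0,"tz": 0,"spin": 0,"jaw": 135},{"tx": 0.012,"ty": 0,"tz": 0,"spin": 0,"jaw": 135},{"tx": 0.012,"ty": 0,"tz": 0,"spin": 0,"jaw": 135},{"tx": 0.012,"ty": 0,"tz": 0,"spin": 0,"jaw": 135},{"tx": 0.012,"ty": 0,"tz": 0,"spin": 0,"jaw": 135},{"tx": 0.012,"ty": 0,"tz": 0,"spin": 0,"jaw": 135},{"tx": 0.006,"ty": 0,"tz": 0,"spin": 0,"jaw": 135}])

```text
time_s: 12.7
ee_pos: [0.4996, 0.1779, -0.0102]
tool_rot: [-2.221, -2.222, -0.0]
ft_force: [0.1, 0.1, 0.5]
grip_width: 0.473
```

Call:
play_rows(rows=[{"tx": -0.012,"ty": 0,"tz": 0,"spin": 0,"jaw": 135},{"tx": 0,"ty": 0,"tz": -0.05,"spin": 0,"jaw": 135},{"tx": 0,"ty": 0,"tz": -0.05,"spin": 0,"jaw": 135},{"tx": -0.049,"ty": 0.0175,"tz": 0,"spin": 0,"jaw": 135},{"tx": -0.05,"ty": 0.0175,"tz": 0,"spin": 0,"jaw": 135},{"tx": -0.05,"ty": 0.0175,"tz": 0,"spin": 0,"jaw": 135},{"tx": -0.05,"ty": 0.0175,"tz": 0,"spin": 0,"jaw": 135},{"tx": -0.05,"ty": 0.0175,"tz": 0,"spin": 0,"jaw": 135},{"tx": -0.06,"ty": 0.0175,"tz": 0,"spin": 0,"jaw": 135},{"tx": 0,"ty": 0,"tz": 0,"spin": -10.0,"jaw": 135},{"tx": 0,"ty": 0,"tz": 0,"spin": -10.0,"jaw": 135},{"tx": 0,"ty": 0,"tz": 0,"spin": -5.0,"jaw": 135}])

```text
time_s: 14.2
ee_pos: [0.6032, -0.1465, 0.0893]
tool_rot: [-1.686, -2.65, 0.002]
ft_force: [-0.0, -0.2, -0.3]
grip_width: 0.473
```

```bash
python3 cas.py; python3 -c "
from h import *
s=snapshot('top');cv2.imwrite('pics/top1.png',cv2.resize(s['color'][100:270,210:430],None,fx=3.5,fy=3.5,interpolation=2))"
```

```text
top 0.67 [262. 206.] [503. 187.] [160. 174.] 79 white
top 0.65 [389. 204.] [ 487. -164.] [24. 73.] 60 white
top 0.58 [322. 247.] [373.  13.] [19. 68.] 88 decoy
top 0.57 [361. 170.] [587. -98.] [17. 60.] 88 white
top 0.53 [252. 203.] [504. 200.] [22. 67.] 89 white
top 0.44 [412. 178.] [ 571. -238.] [37. 15.] 24 decoy
side 0.76 [344. 276.] [ 586. -241.] [71. 23.] 18 decoy
side 0.64 [260. 216.] [373.   7.] [68. 24.] 2 decoy
side 0.57 [334. 237.] [ 585. -104.] [68. 31.] 12 white
side 0.55 [299. 177.] [500. 197.] [22. 59.] 84 white
side 0.45 [305. 257.] [ 487. -168.] [23. 70.] 60 white
14.4 [ 0.604 -0.146  0.089]
```

View pics/top1.png

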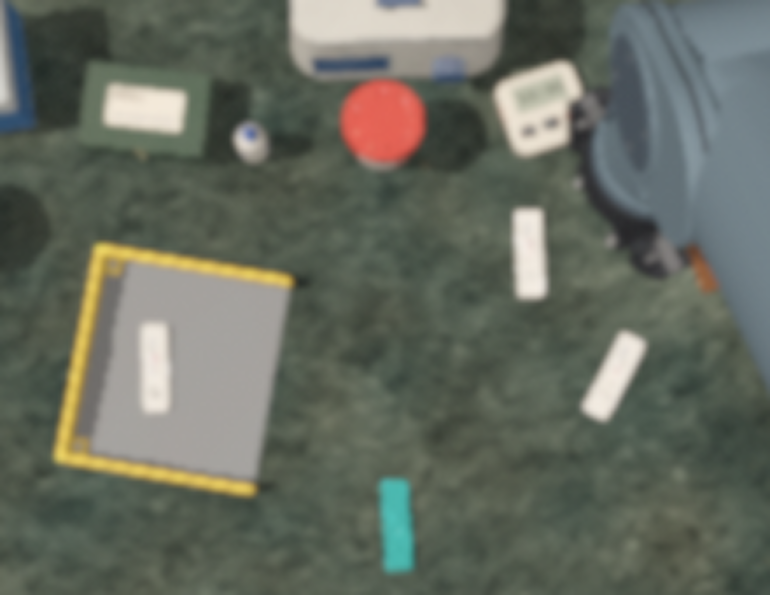

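The first cassette now lies fully inside the bay, at (155,367) in the crop. The tool stands behind the second one at (530,253), so next comes the diagonal push.

Call:
play_rows(rows=[{"tx": 0,"ty": 0,"tz": 0.04,"spin": 0,"jaw": 135},{"tx": 0,"ty": 0,"tz": 0.04,"spin": 0,"jaw": 135},{"tx": 0,"ty": 0,"tz": 0.0145,"spin": 0,"jaw": 135},{"tx": 0,"ty": 0,"tz": 0.0045,"spin": 0,"jaw": 135},{"tx": 0,"ty": 0,"tz": 0,"spin": 0,"jaw": 135},{"tx": 0.012,"ty": 0,"tz": 0,"spin": 0,"jaw": 135},{"tx": 0.01,"ty": 0,"tz": 0,"spin": 0,"jaw": 135},{"tx": 0.01,"ty": 0,"tz": 0,"spin": 0,"jaw": 135},{"tx": 0.01,"ty": 0,"tz": 0,"spin": 0,"jaw": 135},{"tx": 0.01,"ty": 0,"tz": 0,"spin": 0,"jaw": 135},{"tx": 0.01,"ty": 0,"tz": 0,"spin": 0,"jaw": 135},{"tx": 0.01,"ty": 0,"tz": 0,"spin": 0,"jaw": 135}])

```text
time_s: 15.95
ee_pos: [0.5743, -0.0788, -0.0089]
tool_rot: [1.688, 2.648, 0.0]
ft_force: [-0.3, -2.3, 3.7]
grip_width: 0.472
```

```bash
python3 cas.py
```

```text
top 0.64 [324. 246.] [374.  11.] [69. 23.] 2 decoy
top 0.5 [346. 182.] [556. -58.] [59. 20.] 43 white
top 0.45 [250. 204.] [504. 200.] [22. 67.] 89 white
top 0.33 [381. 216.] [ 462. -149.] [18. 14.] 43 white
side 0.64 [304. 260.] [ 487. -168.] [23. 70.] 60 white
side 0.59 [303. 178.] [505. 199.] [17. 56.] 84 white
side 0.53 [343. 276.] [ 586. -241.] [68. 21.] 20 decoy
side 0.47 [330. 227.] [578. -56.] [26. 20.] 82 white
16.15 [ 0.573 -0.079 -0.01 ]
```

```bash
python3 -c "
from h import *
s=snapshot('side');a=cv2.resize(s['color'][180:270,270:360],None,fx=6,fy=6,interpolation=2)
cv2.imwrite('pics/side5.png',a);print(state()['ft_force'])"
```

```text
[-0.02204585 -0.40063231 -0.27929341]
```

View pics/side5.png

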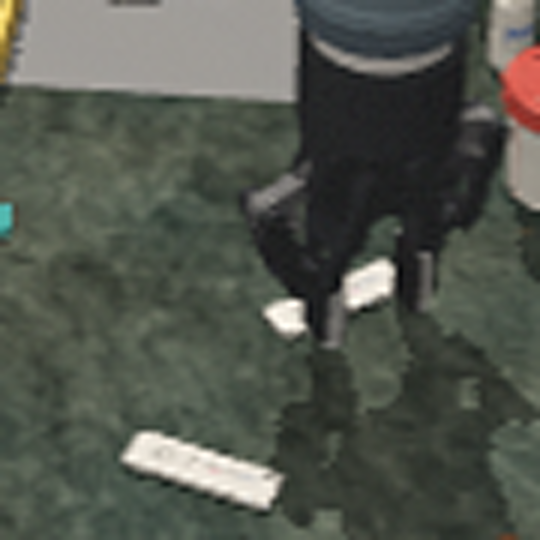

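```bash
python3 -c "
from h import *
s=snapshot('side')
for u,v in((264,312),(290,338),(395,278),(385,258),(333,345),(425,305)): print(u,v,px2w(s,(270+u/6,180+v/6),.004).round(3))
s=snapshot('top');cv2.imwrite('pics/top2.png',cv2.resize(s['color'][150:220,310:400],None,fx=7,fy=7,interpolation=2))"
```

```text
264 312 [ 0.525 -0.071  0.004]
290 338 [ 0.535 -0.09   0.004]
395 278 [ 0.591 -0.054  0.004]
385 258 [ 0.588 -0.039  0.004]
333 345 [ 0.555 -0.097  0.004]
425 305 [ 0.602 -0.074  0.004]
```

View pics/top2.png

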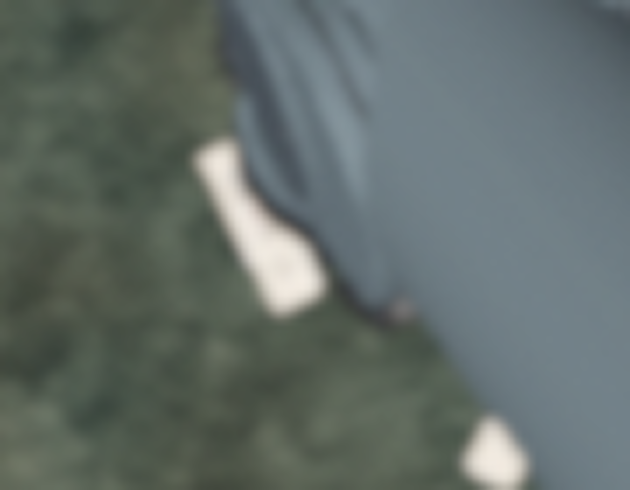

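Cassette A is aligned with the fingers at (265,230) in the crop, but it sits about 11 mm to the low-x side. I'll back off, shift the tool and push on.

Call:
play_rows(rows=[{"tx": -0.008,"ty": 0,"tz": 0,"spin": 0,"jaw": 135},{"tx": 0,"ty": -0.012,"tz": 0,"spin": 0,"jaw": 135},{"tx": 0.01,"ty": 0,"tz": 0,"spin": 0,"jaw": 135},{"tx": 0.01,"ty": 0,"tz": 0,"spin": 0,"jaw": 135},{"tx": 0.012,"ty": 0,"tz": 0,"spin": 0,"jaw": 135},{"tx": 0.012,"ty": 0,"tz": 0,"spin": 0,"jaw": 135},{"tx": 0.012,"ty": 0,"tz": 0,"spin": 0,"jaw": 135},{"tx": 0.012,"ty": 0,"tz": 0,"spin": 0,"jaw": 135},{"tx": 0.012,"ty": 0,"tz": 0,"spin": 0,"jaw": 135},{"tx": 0.012,"ty": 0,"tz": 0,"spin": 0,"jaw": 135},{"tx": 0.012,"ty": 0,"tz": 0,"spin": 0,"jaw": 135},{"tx": 0.012,"ty": 0,"tz": 0,"spin": 0,"jaw": 135}])

```text
time_s: 17.8
ee_pos: [0.5173, 0.0145, -0.0092]
tool_rot: [-1.689, -2.649, 0.0]
ft_force: [-0.0, -0.6, 1.0]
grip_width: 0.473
```

```bash
python3 cas.py; python3 -c "
from h import *
s=snapshot('side');cv2.imwrite('pics/side6.png',cv2.resize(s['color'][150:260,250:360],None,fx=5,fy=5,interpolation=2))"
```

```text
top 0.71 [408. 169.] [ 588. -235.] [67. 21.] 16 decoy
top 0.64 [322. 246.] [374.  13.] [19. 66.] 88 decoy
top 0.6 [261. 206.] [503. 187.] [164. 179.] 78 white
top 0.54 [389. 200.] [ 497. -170.] [21. 45.] 61 white
side 0.77 [342. 275.] [ 586. -241.] [70. 24.] 20 decoy
side 0.73 [301. 258.] [ 484. -169.] [22. 66.] 60 white
side 0.54 [309. 205.] [521.  40.] [28. 21.] 84 white
side 0.4 [260. 215.] [373.   8.] [68. 25.] 1 decoy
18.0 [ 0.518  0.014 -0.009]
```

View pics/side6.png

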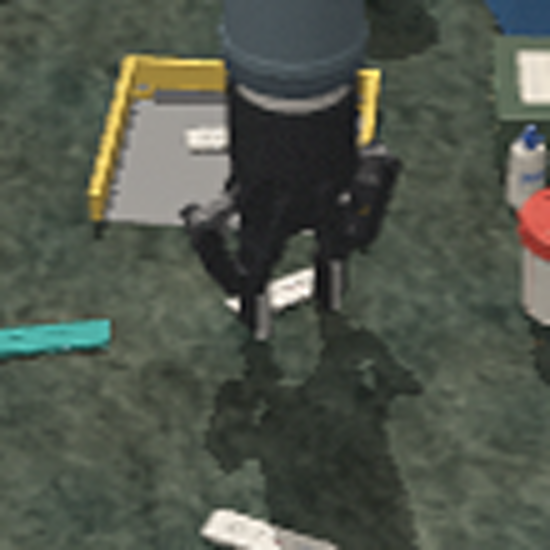

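The cassette sits well in front of both fingers at (275,292) in the crop. Next I'll push it in while turning back to straight.

Call:
play_rows(rows=[{"tx": 0.012,"ty": 0,"tz": 0,"spin": 0,"jaw": 135},{"tx": 0.012,"ty": 0,"tz": 0,"spin": 2,"jaw": 135},{"tx": 0.012,"ty": 0,"tz": 0,"spin": 2,"jaw": 135},{"tx": 0.012,"ty": 0,"tz": 0,"spin": 2,"jaw": 135},{"tx": 0.012,"ty": 0,"tz": 0,"spin": 2,"jaw": 135},{"tx": 0.012,"ty": 0,"tz": 0,"spin": 2,"jaw": 135},{"tx": 0.012,"ty": 0,"tz": 0,"spin": 3,"jaw": 135},{"tx": 0.012,"ty": 0,"tz": 0,"spin": 3,"jaw": 135},{"tx": 0.012,"ty": 0,"tz": 0,"spin": 3,"jaw": 135},{"tx": 0.012,"ty": 0,"tz": 0,"spin": 3,"jaw": 135},{"tx": 0.012,"ty": 0,"tz": 0,"spin": 3,"jaw": 135},{"tx": 0.006,"ty": 0,"tz": 0,"spin": 0,"jaw": 135}])

```text
time_s: 19.55
ee_pos: [0.4813, 0.1469, -0.0092]
tool_rot: [-2.22, -2.222, -0.0]
ft_force: [0.5, -0.3, 0.4]
grip_width: 0.468
```

Call:
play_rows(rows=[{"tx": -0.012,"ty": 0,"tz": 0,"spin": 0,"jaw": 135},{"tx": 0,"ty": 0,"tz": -0.05,"spin": 0,"jaw": 135},{"tx": 0,"ty": 0,"tz": -0.05,"spin": 0,"jaw": 135},{"tx": -0.06,"ty": 0,"tz": 0,"spin": 0,"jaw": 135},{"tx": -0.06,"ty": 0,"tz": 0,"spin": 0,"jaw": 135},{"tx": -0.06,"ty": 0,"tz": 0,"spin": 0,"jaw": 135},{"tx": -0.06,"ty": 0,"tz": 0,"spin": 0,"jaw": 135},{"tx": -0.06,"ty": 0,"tz": 0,"spin": 0,"jaw": 135},{"tx": -0.06,"ty": 0,"tz": 0,"spin": 0,"jaw": 135}])

```text
time_s: 20.68
ee_pos: [0.48, -0.2298, 0.0907]
tool_rot: [-2.223, -2.22, 0.001]
ft_force: [0.8, -0.2, -0.1]
grip_width: 0.468
```

```bash
python3 cas.py
```

```text
top 0.76 [250. 203.] [504. 202.] [20. 67.] 89 white
top 0.75 [320. 248.] [373.  13.] [19. 68.] 88 decoy
top 0.6 [268. 209.] [490. 170.] [17. 64.] 89 white
top 0.54 [407. 170.] [ 587. -237.] [67. 23.] 18 decoy
side 0.76 [342. 277.] [ 584. -241.] [64. 21.] 18 decoy
side 0.63 [302. 259.] [ 487. -169.] [26. 69.] 59 white
side 0.54 [361. 200.] [698.  52.] [138.  60.] 79 decoy
side 0.48 [260. 216.] [373.   7.] [31. 68.] 84 decoy
20.875 [ 0.48  -0.229  0.09 ]
```

The second cassette is inside too. Now the third.

Call:
play_rows(rows=[{"tx": 0,"ty": 0,"tz": 0.04,"spin": 0,"jaw": 135},{"tx": 0,"ty": 0,"tz": 0.04,"spin": 0,"jaw": 135},{"tx": 0,"ty": 0,"tz": 0.0155,"spin": 0,"jaw": 135},{"tx": 0,"ty": 0,"tz": 0.004,"spin": 0,"jaw": 135},{"tx": 0,"ty": 0,"tz": 0,"spin": 0,"jaw": 135},{"tx": 0.01,"ty": 0,"tz": 0,"spin": 0,"jaw": 135},{"tx": 0.01,"ty": 0,"tz": 0,"spin": 0,"jaw": 135},{"tx": 0.01,"ty": 0,"tz": 0,"spin": 0,"jaw": 135},{"tx": 0.01,"ty": 0,"tz": 0,"spin": 0,"jaw": 135},{"tx": 0.01,"ty": 0,"tz": 0,"spin": 0,"jaw": 135},{"tx": 0.01,"ty": 0,"tz": 0,"spin": 0,"jaw": 135},{"tx": 0.01,"ty": 0,"tz": 0,"spin": 0,"jaw": 135}])

```text
time_s: 22.38
ee_pos: [0.4816, -0.1557, -0.0087]
tool_rot: [2.222, 2.221, -0.0]
ft_force: [-0.0, -0.5, 0.1]
grip_width: 0.472
```

```bash
python3 cas.py;python3 -c "
from h import *
s=snapshot('side');cv2.imwrite('pics/side7.png',cv2.resize(s['color'][190:290,250:350],None,fx=5,fy=5,interpolation=2))"
```

```text
top 0.73 [375. 209.] [ 481. -133.] [67. 20.] 1 white
top 0.67 [323. 245.] [373.  13.] [69. 22.] 5 decoy
top 0.56 [252. 203.] [504. 202.] [20. 67.] 89 white
top 0.53 [410. 169.] [ 591. -233.] [59. 26.] 16 decoy
top 0.5 [318. 136.] [693.  14.] [62. 72.] 88 decoy
side 0.57 [344. 274.] [ 587. -243.] [70. 23.] 17 decoy
side 0.46 [261. 218.] [373.   9.] [27. 68.] 84 decoy
side 0.44 [300. 250.] [ 483. -137.] [19. 35.] 84 white
22.575 [ 0.482 -0.156 -0.009]
```

View pics/side7.png

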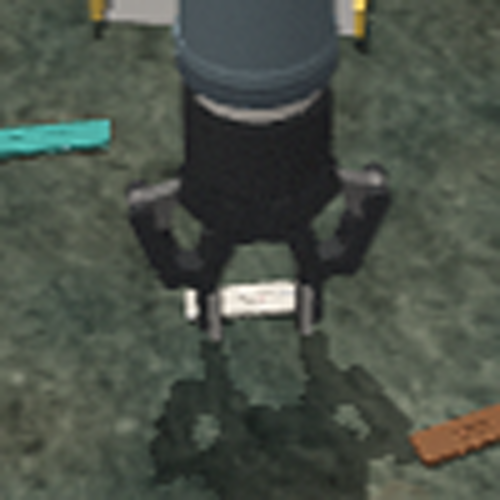

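The third cassette is square on both fingers at (255,297) in the crop. I'll push straight in.

Call:
play_rows(rows=[{"tx": 0.012,"ty": 0,"tz": 0,"spin": 0,"jaw": 135},{"tx": 0.012,"ty": 0,"tz": 0,"spin": 0,"jaw": 135},{"tx": 0.012,"ty": 0,"tz": 0,"spin": 0,"jaw": 135},{"tx": 0.012,"ty": 0,"tz": 0,"spin": 0,"jaw": 135},{"tx": 0.012,"ty": 0,"tz": 0,"spin": 0,"jaw": 135},{"tx": 0.012,"ty": 0,"tz": 0,"spin": 0,"jaw": 135},{"tx": 0.012,"ty": 0,"tz": 0,"spin": 0,"jaw": 135},{"tx": 0.012,"ty": 0,"tz": 0,"spin": 0,"jaw": 135},{"tx": 0.012,"ty": 0,"tz": 0,"spin": 0,"jaw": 135},{"tx": 0.012,"ty": 0,"tz": 0,"spin": 0,"jaw": 135},{"tx": 0.012,"ty": 0,"tz": 0,"spin": 0,"jaw": 135},{"tx": 0.012,"ty": 0,"tz": 0,"spin": 0,"jaw": 135}])

```text
time_s: 24.12
ee_pos: [0.4817, -0.0115, -0.0087]
tool_rot: [2.222, 2.221, 0.0]
ft_force: [0.3, -0.1, 0.1]
grip_width: 0.471
```

```bash
python3 cas.py
```

```text
top 0.72 [264. 210.] [492. 168.] [19. 67.] 89 white
top 0.7 [252. 204.] [504. 200.] [22. 67.] 89 white
top 0.61 [408. 175.] [ 587. -237.] [69. 23.] 17 decoy
top 0.48 [322. 247.] [373.  13.] [69. 21.] 2 decoy
side 0.71 [344. 275.] [ 586. -241.] [68. 22.] 17 decoy
side 0.62 [295. 214.] [484.   9.] [23. 36.] 84 white
24.325 [ 0.482 -0.012 -0.009]
```

Cassette C stays in front of the fingers at (484,9), so I'll carry on.

Call:
play_rows(rows=[{"tx": 0.012,"ty": 0,"tz": 0,"spin": 0,"jaw": 135},{"tx": 0.012,"ty": 0,"tz": 0,"spin": 0,"jaw": 135},{"tx": 0.012,"ty": 0,"tz": 0,"spin": 0,"jaw": 135},{"tx": 0.012,"ty": 0,"tz": 0,"spin": 0,"jaw": 135},{"tx": 0.012,"ty": 0,"tz": 0,"spin": 0,"jaw": 135},{"tx": 0.012,"ty": 0,"tz": 0,"spin": 0,"jaw": 135},{"tx": 0.012,"ty": 0,"tz": 0,"spin": 0,"jaw": 135},{"tx": 0.012,"ty": 0,"tz": 0,"spin": 0,"jaw": 135},{"tx": 0.012,"ty": 0,"tz": 0,"spin": 0,"jaw": 135},{"tx": 0.012,"ty": 0,"tz": 0,"spin": 0,"jaw": 135},{"tx": 0.012,"ty": 0,"tz": 0,"spin": 0,"jaw": 135},{"tx": 0.006,"ty": 0,"tz": 0,"spin": 0,"jaw": 135}])

```text
time_s: 25.82
ee_pos: [0.4817, 0.1268, -0.0087]
tool_rot: [-2.221, -2.222, -0.0]
ft_force: [0.5, -0.7, -0.3]
grip_width: 0.467
```

Call:
play_rows(rows=[{"tx": -0.012,"ty": 0,"tz": 0,"spin": 0,"jaw": 135},{"tx": 0,"ty": 0,"tz": -0.05,"spin": 0,"jaw": 135},{"tx": 0,"ty": 0,"tz": -0.05,"spin": 0,"jaw": 135},{"tx": 0,"ty": 0,"tz": -0.05,"spin": 0,"jaw": 135},{"tx": -0.06,"ty": 0,"tz": 0,"spin": 0,"jaw": 135},{"tx": -0.06,"ty": 0,"tz": 0,"spin": 0,"jaw": 135},{"tx": -0.06,"ty": 0,"tz": 0,"spin": 0,"jaw": 135},{"tx": -0.06,"ty": 0,"tz": 0,"spin": 0,"jaw": 135},{"tx": -0.06,"ty": 0,"tz": 0,"spin": 0,"jaw": 135},{"tx": 0,"ty": 0,"tz": 0,"spin": 0,"jaw": 135}])

```text
time_s: 27.08
ee_pos: [0.4794, -0.1938, 0.1411]
tool_rot: [2.233, 2.207, -0.005]
ft_force: [0.1, -0.0, -0.2]
grip_width: 0.467
```

```bash
python3 cas.py; python3 - <<'E'
from h import *
s=snapshot('top');cv2.imwrite('pics/top3.png',s['color'])
for l,z in[("bay",.022),("pouch",.01),("timer",.018),("cup",.068),("marker",.016),("tube_red",.017),("tube_purple",.017),("dropper",.058)]:
    for r in regions_of("top",l)[:2]:
        q=rect(s,r["mask"],z);print(l,round(r["p"],2),np.round(q[0]),np.round(q[1]),round(q[2]))
E
```

```text
top 0.76 [252. 204.] [504. 202.] [20. 67.] 89 white
top 0.73 [266. 208.] [493. 170.] [17. 64.] 89 white
top 0.69 [323. 244.] [374.  13.] [19. 66.] 88 decoy
top 0.65 [275. 211.] [481. 149.] [20. 64.] 89 white
side 0.75 [344. 277.] [ 586. -242.] [69. 23.] 17 decoy
side 0.64 [260. 213.] [373.   9.] [27. 67.] 84 decoy
27.275 [ 0.481 -0.185  0.141]
bay 0.75 [502. 184.] [158. 177.] 79
bay 0.44 [689.  15.] [59. 71.] 88
pouch 0.27 [481. 148.] [19. 69.] 89
timer 0.86 [ 700. -113.] [60. 65.] 17
cup 0.84 [678.  16.] [56. 62.] 88
cup 0.44 [ 688. -107.] [60. 65.] 17
marker 0.72 [403. 408.] [129.  19.] 9
tube_red 0.7 [480. 148.] [19. 66.] 89
tube_purple 0.6 [ 705. -234.] [17. 83.] 79
```

View pics/top3.png

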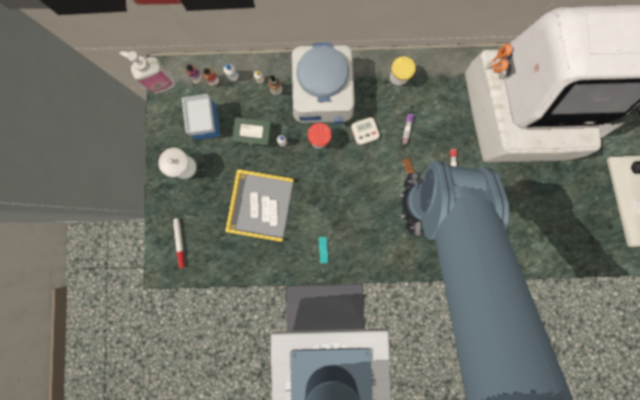

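All three cassettes lie inside the bay, at (254,205), (265,209) and (273,212). Everything else looks unmoved, and the hand is clear at z = 0.14 m.

```bash
python3 -c "
from plant import *
print(close_job())"
```

```text
the job is handed in; nothing more can be done
None
```

I swept all three white cassettes into the bay one after another, with the fingers half closed and nothing gripped or lifted. I then raised the hand clear and handed the job in at about 27 s. No verdict is reported.

**Final check:** In the top view the cassette centres are at about (504, 202), (493, 170) and (481, 149) mm. That puts every end at least 30 mm past the mouth line and well clear of the side walls. The side-view detector did not find the cassettes in the last look, so this rests on the top view alone.

**Other objects:** The timer, cup and purple tube re-measured within 2 mm of where they started. The marker and dropper look unmoved in the picture. The arm hid the pouch and most of the red tube in that last view, so I could not re-measure them, but the hand never went near either. The turquoise and brown look-alikes were not moved.

**Disagreements:**
- **Fingertip height:** The tips stood much higher relative to the reported tool position than the stated 17 mm ahead. I had to take the tool to about z = −10 mm to push at cassette level, and set that height from the side camera and its shadow.
- **Second cassette:** It slid about 11 mm off-centre during the push, and I re-centred the tool behind it.
- **Picture count:** I viewed 11 pictures, one over the budget of 10.

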